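# Clamp a mounted specimen with an indexing lever

### The arm

A 6-joint arm with a two-finger parallel gripper is mounted at the origin on the work surface. World frame = base frame: x ahead of the robot, y to its left, z up, the work surface at z = 0. Lengths are in mm, angles in rad, forces in N, time in s.
With the tool pointing down it reaches from about 275 to 725 mm from the base axis. Payload 5.6 kg.
Tool frame: the origin (TCP) lies on the centre line of the jaws, within the pads' length; the fingertips stand 25 mm ahead of it and the grasp point (between the pads) lies 6 mm ahead of it; z points along the fingers, y is the line along which they close (so a half turn about z gives the same grasp; the last joint's range is limited). The gripper opens to 85 mm and grips with 20 to 120 N. Pads are 22 mm wide; open, the fingers measure 114 mm over their backs; the gripper's body (76 mm by 85 mm) begins 54 mm behind the grasp point. The pads swing forward as they close: fully open they stand 13 mm farther back than shut.
Start: joints at [-0.837, 0.255, 0.108, 0, -1.424, -0.285], TCP at [238.654, -495.517, 256.283] pointing down, gripper open.
Joint ranges: [-2.95, 2.95], [-1.21, 1.97], [-1.09, 1.5], [-2.87, 1.71], [-2.94, -0.07], [-3.05, 3.05]. Speed limits (rad/s): [2.57, 2.57, 3.14, 3.14, 3.14, 3.14].

### API

Orientations are given as [roll, pitch, yaw] about the fixed x, y, z axes, in that order (R = Rz(yaw) Ry(pitch) Rx(roll)).
In Python, from cell import * gives the robot as it stands.
- The arm moves only by the shell command python3 -m pendant 'ROWS' [FORCE]. ROWS is JSON, a list of rows, each an object of numbers: "x", "y", "z": the shift along the tool's x, y, z in cm; "rx", "ry", "rz": the turn, a rotation vector about the tool's x, y, z in rad; "grip": the finger opening in cm, from 0 to 8.54. In form: [{"x": .., "y": .., "z": .., "rx": .., "ry": .., "rz": .., "grip": ..}, ...]. A call has 1 to 20 rows; each row shifts and turns the commanded pose from where the row before left it, along the tool's axes as they then stand; what a row does not reach is not made up. A row lasts 1/8 s, in which the tool goes at most 62.5 mm and 10.7 degrees, less where a joint would pass 70% of its speed; a pose out of reach is approached as far as the arm can. A call is refused whole if a number of a shift passes 6.25 or a number of a turn 0.188, either way. A call with a gripper value outside its range is refused whole. The fingers move at their own pace and stop on an object; FORCE is the grip in N (left out, the last holds). Time passes only in rows, so rows that do not move let the fingers close. It gives the time, the measured TCP pose, the force, the opening and the grip force at its end, in the units of the state.
- state(): the state, without advancing time (a new reading comes with each control period).
- snapshot(name): name is "scene" or "top" or "wrist"; returns the picture (420x560x3 uint8, red, green, blue); there is no depth.
- get_calibration(name): a dict with "fx", "fy", "cx", "cy" (pixels), "rvec" (rotation vector, rad) and "tvec" (3), from world to camera coordinates, as OpenCV has them; the wrist camera has in their place "T_tool_cam" (4x4, takes a point from camera to tool coordinates, whose origin is the TCP and whose axes are the flange's). Camera axes: x right, y down, z forward; pixel columns grow to the right and rows downward; lengths in mm; the calibration is good to about 2 mm. A picture is of the moment at which its call begins: read the wrist's pose just before it. get_calibration takes no time and is no camera call.
- finish_job(): hands the job in; it is judged then, once.
The state is a dict: "t": time; "q": joint angles; "joint_velocities": joint speeds; "effort": joint torques, N m; "tool_pos": TCP position; "ee_rot": TCP orientation; "force": force on the tool from outside, world axes, zero at the start; "torque": the same for the moment, N m; "grip_width": opening from 0.0 (shut) to 1.0 (fully open); "grasp_force": force on a finger pad.
Only numpy, scipy, OpenCV 4.12 (cv2) and the standard library are available. Lean on these libraries where they do the work, as an engineer would, in place of code of your own. Each camera call takes 0.05 s, during which the arm holds its last target. There are 200 camera calls.

### The job

Clamp the round specimen in the little specimen vice with its indexing lever: turning the lever clockwise (seen from above) closes the jaw, but it only has a short swing between two pins, so lift it off its serrations, swing it back, let it drop into the teeth and turn again until the jaw grips the specimen with about 20 N (more than 10 N and less than 34 N; 45 N cracks it). Leave the lever down in its teeth, and do not disturb the other things on the bench.

Things in the scene. Friction and masses are not known exactly. Their poses are not given: they have to be found in the camera images.
- knob (a point): Centre (half-way up, 92.5 mm above the table with the lever down) of the lever's upright black knob, a cylinder 21 mm across and 40 mm tall, pinched from above. It stands on the end of a flat arm 14 mm wide that reaches out to it level with its foot; its axis is 70 mm from the lever's turning axis
- axis (a point): A point on the vertical turning axis of lever and cam, 92.5 mm above the table. Frame as the vice's: at lever joint 0 the knob is 70 mm along -x, and the specimen lies along +y. Lever head, hub and centre bolt here stay below 89 mm (lever down) or 101 mm (lever lifted)
- vice: The specimen vice, screwed to the table; origin on the turning axis at table height. Base plate 116 x 212 x 12 mm (x -58 to 58, y -50 to 162). The jaw pushes the specimen along +y over a bed (top 22 mm above the table) against a fixed steel backstop, whose exact place is not reported
- lever (a joint): Swing of the lever (rad), growing clockwise seen from above (tightening). Two steel pins (8 mm thick, 40 mm from the axis, tops 88 mm above the table) stop it at -0.65 and +0.65. Lifted, it swings freely. Down in the teeth it turns the cam both ways, with about 0.1 rad of play, so swinging it back without lifting opens the jaw
- lift (a joint): Height of the lever above its seat (m): 0 fully down in the teeth, about 0.004 resting tooth on tooth, free of the teeth above 0.0045, at most 0.012. Spring and weight push it down with 6 to 7 N. It may start seated or tooth on tooth; tooth on tooth, it drops in by itself when swung up to 0.3 rad, if free to fall
- teeth (a point): The ring of 16 radial teeth (pitch 0.393 rad, 5 mm high, 54 mm across) on top of the cam; point at its centre, 58 mm above the table. The cam holds where it is left. While the gap is still closing, turning takes about 5 to 7 N sideways at the knob; each 10 N of jaw force adds about 1.7 N to that (so 3.4 N more than in free closing means 20 N at the jaw)
- specimen: The loose specimen, a black resin puck 40 mm across, 22 mm tall, with a small metal piece in its top, standing on the bed between jaw and backstop; origin at the centre of its underside. It slides along until it meets the backstop: 11 to 19 mm of slack must be closed before the jaw bites
- jaw: The sprung steel jaw, 56 mm wide, 28 mm tall, 8 mm thick; its front face is 66 mm along +y from its origin. The cam drives it 12 mm per rad of turning through springs that yield 8 N per mm, so once the specimen is against the backstop each further 0.1 rad of turning adds 9 to 10 N
- spare_mount: Bystander: small grey puck, 30 mm across, 16 mm tall, on the vice's base plate
- dropper: Bystander: amber dropper bottle, 32 mm across, 75 mm tall, beside the vice
- oil_jar: Bystander: small glass jar, 44 mm across, 45 mm tall, beside the vice
- slide_box: Bystander: flat slide box, 95 x 82 x 34 mm
- driver: Bystander: screwdriver 160 mm long lying on the table
- dish: Bystander: shallow clear dish, 90 mm across, 16 mm tall
- pot: Bystander: white ceramic pot, 70 mm across, 80 mm tall

How it is judged:
By the outcome, as a careful person would: the job done as asked, in the order asked, and still so for the second after the job is handed in, with the robot touching nothing.
It also fails if it takes over 72 s, if anything falls off the work surface, if the arm or the gripper's body presses on something with over 40 N, if the wrist force passes 120 N, or if a joint passes its speed limit or range.

## Working session

There is one attempt and no reset: what is moved stays moved. The work goes in short steps, Python scripts to look and compute and a shell command to move; the robot and the scene stay as the last step left them, time stands still between calls to the robot, and variables do not carry over. Pictures are saved under pics/ and viewed, at most 10 in all, crops included, and the job is handed in when it is done.

```bash
mkdir -p pics; python3 - <<'E'
from cell import *
import cv2
print(state())
for n in("scene","top"):
    cv2.imwrite(f"pics/{n}0.png",cv2.resize(snapshot(n)[:,:,::-1],(800,600),interpolation=cv2.INTER_CUBIC)); print(get_calibration(n))
print(get_calibration("wrist"))
E
```

```text
{'t': 0.0, 'q': array([-8.37350151e-01,  2.55764288e-01,  1.07022441e-01, -4.72660523e-04,
       -1.42390360e+00, -2.84589911e-01]), 'joint_velocities': array([ 8.29951305e-04, -7.75967262e-04,  9.67576134e-04, -4.16810858e-05,
       -1.48915585e-03, -8.94424883e-05]), 'effort': array([ 1.18333619e-04, -3.86622834e+01,  2.37936169e+01,  5.36496878e+00,
       -6.19536455e-03,  6.86067642e-05]), 'tool_pos': array([ 238.52359419, -495.09733105,  255.39403564]), 'ee_rot': array([ 3.13968666e+00, -7.05294104e-05, -2.69280594e+00]), 'force': array([-0.07231013, -0.18883335,  0.42879912]), 'torque': array([-0.02075573, -0.00244302, -0.01292205]), 'grasp_force': 0.0, 'grip_width': 1.0001212457409543}
{'fx': 520.5970020342213, 'fy': 520.5970020342213, 'cx': 276.6605580949253, 'cy': 208.4931619429076, 'rvec': array([ 1.6025541 ,  1.8707712 , -0.85679466]), 'tvec': array([  60.43268412, -279.68439596, 1719.7627909 ])}
{'fx': 406.05787811706284, 'fy': 406.05787811706284, 'cx': 282.2516872854087, 'cy': 206.85191701379546, 'rvec': array([ 2.11981933, -2.18394984,  0.05796107]), 'tvec': array([  63.17571228,  542.30793775, 1000.67168813])}
{'fx': 290.9936715515614, 'fy': 290.9936715515614, 'cx': 273.02057300957284, 'cy': 207.49709687438087, 'T_tool_cam': array([[ 8.27784233e-04, -9.59435552e-01, -2.81926828e-01,
         7.16568573e+01],
       [ 9.99999450e-01,  9.75807589e-04, -3.84641350e-04,
         6.45385101e-01],
       [ 6.44144924e-04, -2.81926354e-01,  9.59435832e-01,
        -1.18637950e+02],
       [ 0.00000000e+00,  0.00000000e+00,  0.00000000e+00,
         1.00000000e+00]])}
```

View pics/scene0.png

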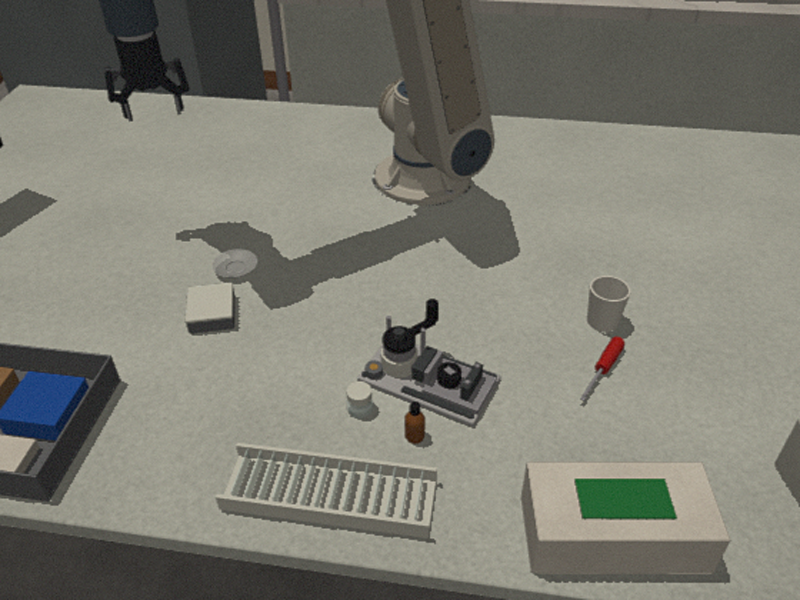

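View pics/top0.png

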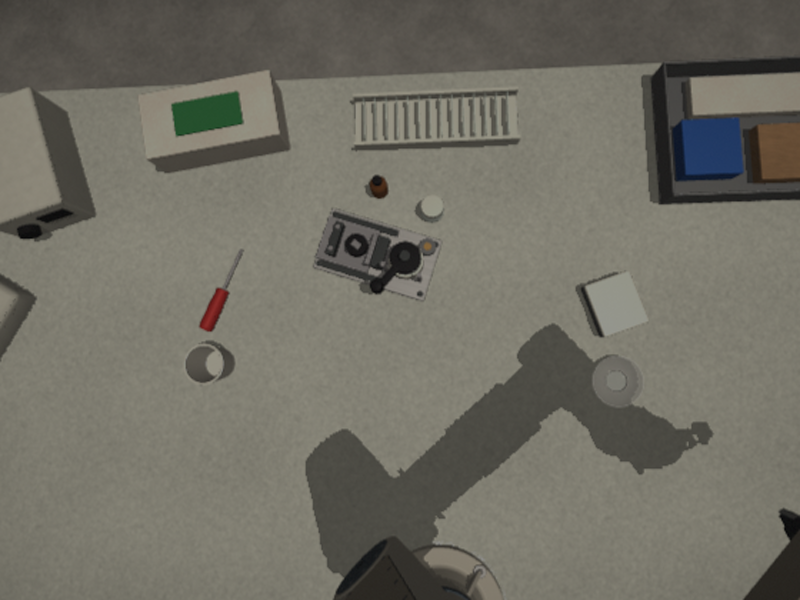

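The scene view shows the vice near (430,370), with the knob at about (431,310). In the top view the knob is at about (376,286), the hub at (405,258) and the specimen at (356,244). The lever is swung towards the specimen side, near its + pin. I'll enlarge both.

```bash
python3 - <<'E'
from cell import *
import cv2,numpy as np
a=snapshot("top")[135:225,210:330,::-1]; b=snapshot("scene")[200:300,240:360,::-1]
a=cv2.resize(a,(800,600),interpolation=cv2.INTER_CUBIC)
b=cv2.resize(b,(720,600),interpolation=cv2.INTER_CUBIC)
cv2.imwrite("pics/ct.png",a);cv2.imwrite("pics/cs.png",b)
E
```

```text
(no output)
```

View pics/ct.png

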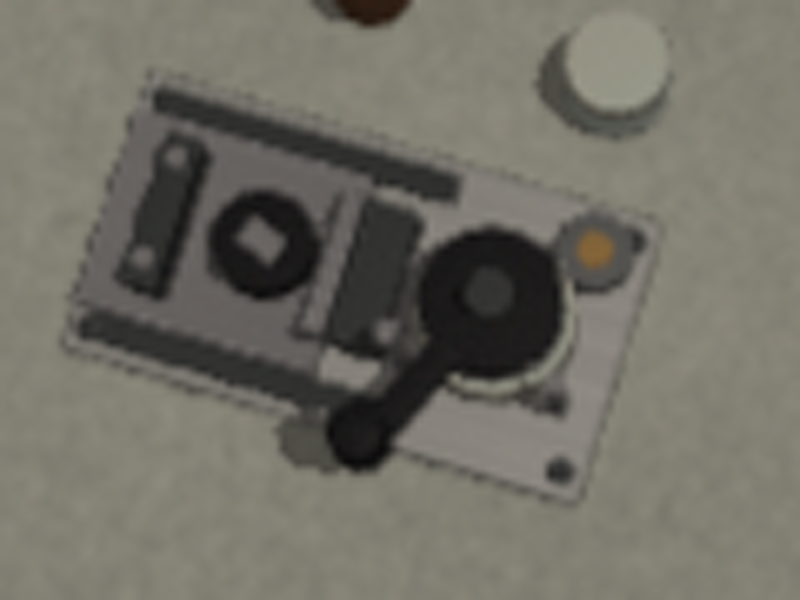

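View pics/cs.png

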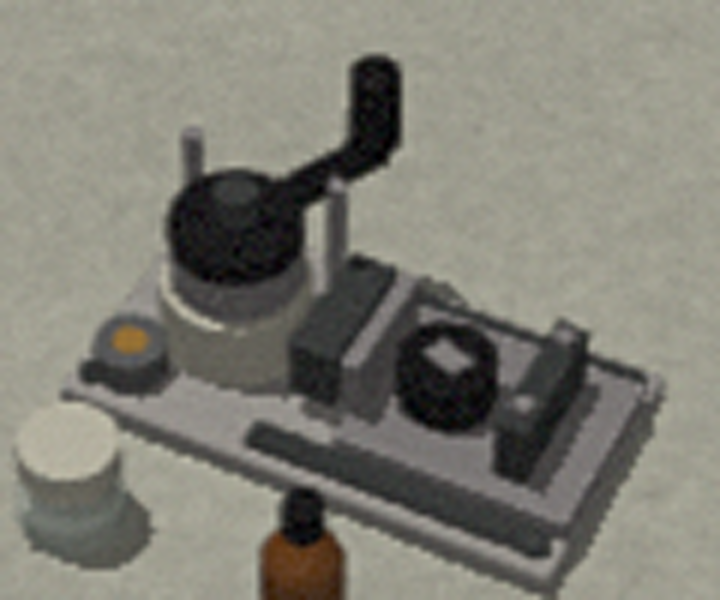

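In the top crop, the knob is at (358,432), the bolt at (490,292) and the base corners at (150,72), (660,222), (580,505) and (65,345). In the scene crop, the knob spans (376,62) to (375,150) and the bolt is at (237,190). Next I triangulate.

```bash
cat > h.py <<'E'
from cell import *
import cv2,numpy as np
def cal(n):
    c=get_calibration(n);K=np.array([[c['fx'],0,c['cx']],[0,c['fy'],c['cy']],[0,0,1]]);R=cv2.Rodrigues(c['rvec'])[0]
    return K,R,c['tvec']
def ray(n,uv):
    K,R,t=cal(n);d=R.T@np.linalg.inv(K)@np.array([*uv,1]);return -R.T@t,d/np.linalg.norm(d)
def tp(u,v):return (u+.5)/6.6667-.5+210,(v+.5)/6.6667-.5+135
def sp(u,v):return (u+.5)/6-.5+240,(v+.5)/6-.5+200
def tri(rs):
    A=sum(np.eye(3)-np.outer(d,d) for c,d in rs);b=sum((np.eye(3)-np.outer(d,d))@c for c,d in rs);p=np.linalg.solve(A,b)
    return p.round(1),[round(float(np.linalg.norm(np.cross(p-c,d))),1) for c,d in rs]
def onz(r,z):
    c,d=r;return c+d*(z-c[2])/d[2]
E
python3 - <<'E'
from h import *
print('cam',ray('top',(0,0))[0])
kt=ray('top',tp(358,432))
print('knob top',tri([kt,ray('scene',sp(376,68))]),'mid',tri([kt,ray('scene',sp(376,104))]))
print('bolt',tri([ray('top',tp(490,292)),ray('scene',sp(237,192))]))
print('knob z 112/92',onz(kt,112),onz(kt,92.5),'bolt z88',onz(ray('top',tp(490,292)),88))
print('specimen top',tri([ray('top',tp(263,243)),ray('scene',sp(448,350))]), onz(ray('top',tp(263,243)),44))
C=np.array([onz(ray('top',tp(*p)),12)[:2] for p in[(150,72),(660,222),(580,505),(65,345)]])
print(C,[np.linalg.norm(C[i]-C[(i+1)%4]) for i in range(4)])
y=(C[0]+C[3]-C[1]-C[2]);y/=np.linalg.norm(y);print('ydir',y,np.arctan2(y[1],y[0]))
x=np.array([y[1],-y[0]]);c=C.mean(0);print('axis from plate',c-56*y, 'x',x)
E
```

```text
cam [ 444.98596885    5.34177145 1049.47217705]
knob top (array([554.3,  88.5, 113.3]), [1.3, 1.3]) mid (array([556.3,  89.6,  96.3]), [0.9, 0.9])
bolt (array([606.2,  41.6,  88.9]), [1.0, 1.0])
knob z 112/92 [554.64854613  87.29058194 112.        ] [556.92959544  88.99516779  92.5       ] bolt z88 [606.53725609  40.63852324  88.        ]
specimen top (array([635.4, 128.4,  44.5]), [0.9, 0.9]) [635.65738981 127.56058491  44.        ]
[[711.42546528 174.69639708]
 [644.44430065 -23.2841165 ]
 [535.31344054  11.13123315]
 [604.21547189 209.75190299]] [np.float64(209.004210908107), np.float64(114.42884653521416), np.float64(210.2323961991464), np.float64(112.79570549150066)]
ydir [0.32412293 0.94601497] 1.2407118663797188
axis from plate [605.69878549  40.09701579] x [ 0.94601497 -0.32412293]
```

```bash
python3 -m pendant '[{"rz":-0.177,"grip":5},{"rz":-0.177},{"rz":-0.177},{"rz":-0.177},{"rz":-0.177},{"rz":-0.177},{"rz":-0.177},{"rz":-0.177},{"rz":-0.177},{"rz":-0.177},{"rz":-0.177},{}]' 40
cat >> h.py <<'E'
def pose():
    from scipy.spatial.transform import Rotation as Ro
    s=state();return np.array(s['tool_pos']),Ro.from_euler('xyz',s['ee_rot']).as_matrix(),s
def go(target,yaw=None):
    p,R,s=pose();print('t',s['t'],'p',p.round(1),'yaw',s['ee_rot'][2].round(3),'shift cm',(R.T@(np.array(target)-p)/10).round(2),'F',np.array(s['force']).round(1))
    if yaw is not None:print('rz',s['ee_rot'][2]-yaw)
E
python3 -c "
from h import *
go([554.7,87.8,190],-0.74)"
```

```text
t 0.2 p [ 238.6 -495.3  255.8] yaw -2.693 shift cm [-53.78  38.81   6.62] F [ 0.3  0.3 -0.3]
rz -1.952842084583433$[0]: bad value
```

```bash
python3 -m pendant '[{"x":0,"y":0,"z":0,"rx":0,"ry":0,"rz":-0.177,"grip":5.0}]' 40
```

```text
t: 0.32
tool_pos: [238.6, -495.4, 256.0]
ee_rot: [3.141, 0.0, -2.512]
force: [0.1, -1.3, 0.4]
grip_width: 0.816
grasp_force: 0.0
```

```bash
python3 -m pendant '[{"rz":-0.177},{"rz":-0.177}]'
```

```text
$[0]: bad value
```

```bash
python3 -m pendant '[{"x":0,"y":0,"z":0,"rx":0,"ry":0,"rz":-0.177,"grip":5},{"x":0,"y":0,"z":0,"rx":0,"ry":0,"rz":-0.177,"grip":5},{"x":0,"y":0,"z":0,"rx":0,"ry":0,"rz":-0.177,"grip":5},{"x":0,"y":0,"z":0,"rx":0,"ry":0,"rz":-0.177,"grip":5},{"x":0,"y":0,"z":0,"rx":0,"ry":0,"rz":-0.177,"grip":5},{"x":0,"y":0,"z":0,"rx":0,"ry":0,"rz":-0.177,"grip":5},{"x":0,"y":0,"z":0,"rx":0,"ry":0,"rz":-0.177,"grip":5},{"x":0,"y":0,"z":0,"rx":0,"ry":0,"rz":-0.177,"grip":5},{"x":0,"y":0,"z":0,"rx":0,"ry":0,"rz":-0.177,"grip":5},{"x":0,"y":0,"z":0,"rx":0,"ry":0,"rz":-0.177,"grip":5}]'
python3 -c "
from h import *
go([554.7,87.8,190],-0.74)"
```

```text
t: 1.58
tool_pos: [238.6, -495.4, 256.0]
ee_rot: [-3.141, 0.001, -0.74]
force: [-0.3, -0.1, 0.8]
grip_width: 0.588
grasp_force: 0.0
t 1.575 p [ 238.6 -495.4  256. ] yaw -0.74 shift cm [-15.98 -64.38   6.62] F [-0.3 -0.1  0.8]
rz 1.4282431060497203e-05
```

```bash
python3 -m pendant '[{"x":-1.14,"y":-4.6,"z":0.47,"rx":0,"ry":0,"rz":0,"grip":5},{"x":-1.14,"y":-4.6,"z":0.47,"rx":0,"ry":0,"rz":0,"grip":5},{"x":-1.14,"y":-4.6,"z":0.47,"rx":0,"ry":0,"rz":0,"grip":5},{"x":-1.14,"y":-4.6,"z":0.47,"rx":0,"ry":0,"rz":0,"grip":5},{"x":-1.14,"y":-4.6,"z":0.47,"rx":0,"ry":0,"rz":0,"grip":5},{"x":-1.14,"y":-4.6,"z":0.47,"rx":0,"ry":0,"rz":0,"grip":5},{"x":-1.14,"y":-4.6,"z":0.47,"rx":0,"ry":0,"rz":0,"grip":5},{"x":-1.14,"y":-4.6,"z":0.47,"rx":0,"ry":0,"rz":0,"grip":5},{"x":-1.14,"y":-4.6,"z":0.47,"rx":0,"ry":0,"rz":0,"grip":5},{"x":-1.14,"y":-4.6,"z":0.47,"rx":0,"ry":0,"rz":0,"grip":5},{"x":-1.14,"y":-4.6,"z":0.47,"rx":0,"ry":0,"rz":0,"grip":5},{"x":-1.14,"y":-4.6,"z":0.47,"rx":0,"ry":0,"rz":0,"grip":5},{"x":-1.14,"y":-4.6,"z":0.47,"rx":0,"ry":0,"rz":0,"grip":5},{"x":-1.14,"y":-4.6,"z":0.47,"rx":0,"ry":0,"rz":0,"grip":5},{"x":0,"y":0,"z":0,"rx":0,"ry":0,"rz":0,"grip":5}]'
python3 -c "
from h import *
go([554.7,87.8,190],-0.74)
p,R,s=pose()
im=snapshot('wrist')
cv2.imwrite('pics/w1.png',cv2.resize(im[:,:,::-1],(800,600),interpolation=cv2.INTER_CUBIC))
c=get_calibration('wrist');T=c['T_tool_cam']
def proj(P):
    q=T[:3,:3].T@(R.T@(np.array(P)-p)-T[:3,3]);return ((np.array([c['fx']*q[0]/q[2]+c['cx'],c['fy']*q[1]/q[2]+c['cy']])+.5)*800/560-.5).round(0)
print('knob top',proj([554.6,87.5,112.5]),'bolt',proj([606.3,41,88]),'spec',proj([635.5,128,44]))
"
```

```text
t: 3.45
tool_pos: [559.0, 88.3, 188.9]
ee_rot: [3.14, 0.001, -0.743]
force: [-0.3, -0.1, -0.9]
grip_width: 0.584
grasp_force: 0.0
t 3.45 p [559.   88.3 188.9] yaw -0.743 shift cm [-0.28  0.32 -0.11] F [-0.3 -0.1 -0.9]
rz -0.003034988318637577
knob top [397. 328.] bolt [396. 183.] spec [263. 243.]
```

View pics/w1.png

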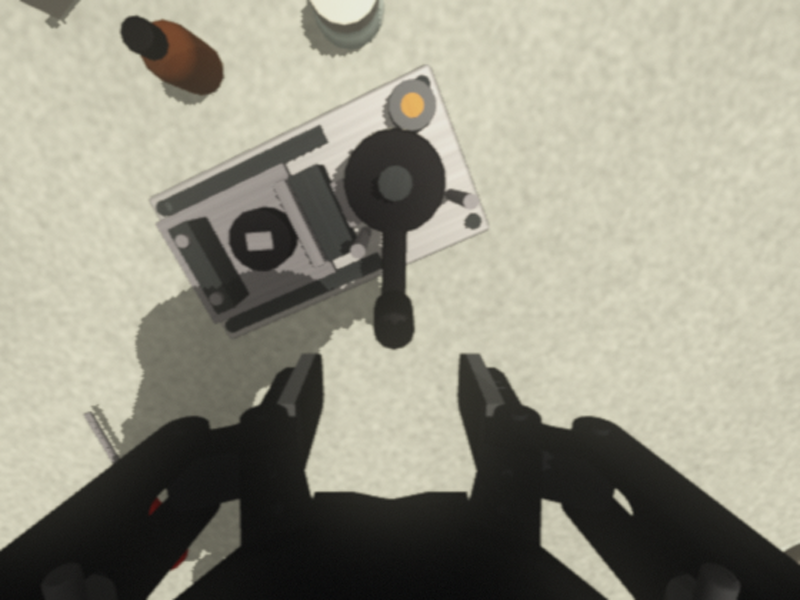

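The wrist view agrees with the projections: knob top at (394,328), bolt at (395,183), specimen at (263,240). I'll descend over the knob and grip it.

```bash
python3 -m pendant '[{"x":-0.28,"y":0.22,"z":1.5,"rx":0,"ry":0,"rz":0,"grip":5},{"x":0,"y":0,"z":2,"rx":0,"ry":0,"rz":0,"grip":5},{"x":0,"y":0,"z":2,"rx":0,"ry":0,"rz":0,"grip":5},{"x":0,"y":0,"z":1.4,"rx":0,"ry":0,"rz":0,"grip":5},{"x":0,"y":0,"z":1.2,"rx":0,"ry":0,"rz":0,"grip":5},{"x":0,"y":0,"z":0,"rx":0,"ry":0,"rz":0,"grip":5}]' 40
python3 -c "
from h import *
go([554.7,87.8,106],-0.74)"
python3 -m pendant '[{"x":0,"y":0,"z":0,"rx":0,"ry":0,"rz":0,"grip":1.5},{"x":0,"y":0,"z":0,"rx":0,"ry":0,"rz":0,"grip":1.5},{"x":0,"y":0,"z":0,"rx":0,"ry":0,"rz":0,"grip":1.5},{"x":0,"y":0,"z":0,"rx":0,"ry":0,"rz":0,"grip":1.5},{"x":0,"y":0,"z":0,"rx":0,"ry":0,"rz":0,"grip":1.5}]' 40
python3 -c "
from h import *
go([554.7,87.8,106],-0.74)"
```

```text
t: 4.25
tool_pos: [554.4, 85.7, 108.8]
ee_rot: [3.14, 0.001, -0.746]
force: [-0.2, 0.1, 0.5]
grip_width: 0.587
grasp_force: 0.0
t 4.25 p [554.4  85.7 108.8] yaw -0.746 shift cm [-0.12 -0.18  0.28] F [-0.2  0.1  0.5]
rz -0.006102567028843042
t: 4.88
tool_pos: [555.3, 86.4, 110.1]
ee_rot: [-3.14, -0.001, -0.745]
force: [-0.9, 2.2, 5.4]
grip_width: 0.231
grasp_force: 39.3
t 4.875 p [555.3  86.4 110.1] yaw -0.745 shift cm [-0.14 -0.07  0.41] F [-0.9  2.2  5.4]
rz -0.005496846935862942
```

```bash
python3 -m pendant '[{"x":0,"y":0,"z":-0.4,"rx":0,"ry":0,"rz":0,"grip":1.5},{"x":0,"y":0,"z":-0.4,"rx":0,"ry":0,"rz":0,"grip":1.5},{"x":0,"y":0,"z":0,"rx":0,"ry":0,"rz":0,"grip":1.5}]' 60
python3 -m pendant '[{"x":0.03,"y":0.7,"z":0,"rx":0,"ry":0,"rz":-0.1,"grip":1.5},{"x":0.03,"y":0.7,"z":0,"rx":0,"ry":0,"rz":-0.1,"grip":1.5},{"x":0.03,"y":0.7,"z":0,"rx":0,"ry":0,"rz":-0.1,"grip":1.5}]' 60
python3 -c "
from h import *
go([606.2,41,106])"
```

```text
t: 5.25
tool_pos: [555.3, 86.0, 116.7]
ee_rot: [-3.141, -0.0, -0.746]
force: [5.5, -0.9, -6.4]
grip_width: 0.221
grasp_force: 58.8
t: 5.62
tool_pos: [544.0, 68.6, 116.9]
ee_rot: [-3.141, -0.002, -0.442]
force: [8.6, -2.0, -7.1]
grip_width: 0.228
grasp_force: 58.9
t 5.625 p [544.   68.6 116.9] yaw -0.442 shift cm [ 6.8  -0.17  1.1 ] F [ 8.6 -2.  -7.1]
```

```bash
python3 -m pendant '[{"x":0.06,"y":0.7,"z":0,"rx":0,"ry":0,"rz":-0.1,"grip":1.5},{"x":0.06,"y":0.7,"z":0,"rx":0,"ry":0,"rz":-0.1,"grip":1.5},{"x":0.06,"y":0.7,"z":0,"rx":0,"ry":0,"rz":-0.1,"grip":1.5},{"x":0.06,"y":0.7,"z":0,"rx":0,"ry":0,"rz":-0.1,"grip":1.5},{"x":0.03,"y":0.7,"z":0,"rx":0,"ry":0,"rz":-0.1,"grip":1.5},{"x":0.03,"y":0.7,"z":0,"rx":0,"ry":0,"rz":-0.1,"grip":1.5},{"x":0,"y":0,"z":0,"rx":0,"ry":0,"rz":0,"grip":1.5}]' 60
python3 -c "
from h import *
p,R,s=pose();print('tool force',(R.T@s['force']).round(1))
go([606.2,41,106])"
```

```text
t: 6.5
tool_pos: [539.2, 28.3, 117.0]
ee_rot: [-3.14, -0.003, 0.155]
force: [7.6, 3.5, -7.2]
grip_width: 0.223
grasp_force: 58.8
tool force [ 8.  -2.3  7.2]
t 6.5 p [539.2  28.3 117. ] yaw 0.155 shift cm [ 6.81 -0.22  1.12] F [ 7.6  3.5 -7.2]
```

```bash
python3 -m pendant '[{"x":0.1,"y":0,"z":0.4,"rx":0,"ry":0,"rz":0,"grip":1.5},{"x":0,"y":0,"z":0.3,"rx":0,"ry":0,"rz":0,"grip":1.5},{"x":0,"y":0,"z":0,"rx":0,"ry":0,"rz":0,"grip":1.5}]' 60
python3 - <<'E'
from h import *
from scipy.optimize import least_squares as L
P=np.array([[555.3,86.2],[544,68.6],[539.2,28.3]])
print(L(lambda c:np.hypot(*(P-c).T)-70,[606,41]).x)
E
python3 -m pendant '[{"x":0.02,"y":-0.35,"z":0,"rx":0,"ry":0,"rz":0.05,"grip":1.5},{"x":0.02,"y":-0.35,"z":0,"rx":0,"ry":0,"rz":0.05,"grip":1.5}]' 60
python3 -c "
from h import *
p,R,s=pose();print('tool force',(R.T@s['force']).round(1))
go([606.2,41,106])"
```

```text
t: 6.88
tool_pos: [539.2, 28.3, 110.6]
ee_rot: [-3.141, -0.001, 0.154]
force: [3.1, 4.0, -0.9]
grip_width: 0.223
grasp_force: 59.8
[608.12662152  40.35169103]
t: 7.12
tool_pos: [538.4, 35.1, 110.6]
ee_rot: [-3.141, -0.0, 0.053]
force: [1.0, 3.1, -0.6]
grip_width: 0.225
grasp_force: 59.4
tool force [ 1.2 -3.1  0.6]
t 7.125 p [538.4  35.1 110.6] yaw 0.053 shift cm [ 6.81 -0.24  0.47] F [ 1.   3.1 -0.6]
```

```bash
cat > st.py <<'E'
from h import *
p,R,s=pose();a=np.array([607.7,40.5])-p[:2];f=R.T@s['force']
print('t %.2f th %.3f r %.1f z %.1f  yawerr %.3f toolF'%(s['t'],-0.330-np.arctan2(a[1],a[0]),np.hypot(*a),p[2],s['ee_rot'][2]-np.arctan2(a[1],a[0])),f.round(1),'tau',(R.T@s['torque']).round(2))
E
python3 -m pendant '[{"x":0.02,"y":-0.35,"z":0.1,"rx":0,"ry":0,"rz":0.05,"grip":1.5},{"x":0.02,"y":-0.35,"z":0,"rx":0,"ry":0,"rz":0.05,"grip":1.5}]' 60; python3 st.py
python3 -m pendant '[{"x":0.02,"y":-0.35,"z":0,"rx":0,"ry":0,"rz":0.05,"grip":1.5},{"x":0.02,"y":-0.35,"z":0,"rx":0,"ry":0,"rz":0.05,"grip":1.5}]' 60; python3 st.py
python3 -m pendant '[{"x":0.02,"y":-0.35,"z":0,"rx":0,"ry":0,"rz":0.05,"grip":1.5},{"x":0.02,"y":-0.35,"z":0,"rx":0,"ry":0,"rz":0.05,"grip":1.5}]' 60; python3 st.py
```

```text
t: 7.38
tool_pos: [538.4, 42.0, 109.8]
ee_rot: [-3.141, -0.0, -0.047]
force: [3.6, 1.0, -5.1]
grip_width: 0.224
grasp_force: 59.0
t 7.38 th -0.309 r 69.3 z 109.8  yawerr -0.026 toolF [ 3.6 -1.2  5.1] tau [ 0.79  0.91 -0.13]
t: 7.62
tool_pos: [538.8, 48.5, 108.7]
ee_rot: [3.141, 0.002, -0.147]
force: [2.5, -1.9, -5.3]
grip_width: 0.228
grasp_force: 59.1
t 7.62 th -0.214 r 69.4 z 108.7  yawerr -0.031 toolF [2.8 1.5 5.3] tau [-0.54  1.11 -0.43]
t: 7.88
tool_pos: [539.9, 54.9, 108.7]
ee_rot: [3.14, 0.002, -0.247]
force: [1.1, -0.5, -2.9]
grip_width: 0.229
grasp_force: 59.2
t 7.88 th -0.120 r 69.3 z 108.7  yawerr -0.037 toolF [1.2 0.2 2.9] tau [ 0.1   0.25 -0.48]
```

```bash
python3 -m pendant '[{"x":0,"y":0,"z":0.15,"rx":0,"ry":0,"rz":0,"grip":1.5},{"x":0,"y":0,"z":0.15,"rx":0,"ry":0,"rz":0,"grip":1.5},{"x":0,"y":0,"z":0,"rx":0,"ry":0,"rz":0,"grip":1.5}]' 60;python3 st.py
python3 -m pendant '[{"x":0.02,"y":-0.35,"z":0.0,"rx":0,"ry":0,"rz":0.05,"grip":1.5},{"x":0.02,"y":-0.35,"z":0,"rx":0,"ry":0,"rz":0.05,"grip":1.5}]' 60; python3 st.py
```

```text
t: 8.25
tool_pos: [539.7, 55.0, 106.6]
ee_rot: [3.14, 0.002, -0.245]
force: [-5.3, 0.3, 4.6]
grip_width: 0.227
grasp_force: 60.1
t 8.25 th -0.120 r 69.5 z 106.6  yawerr -0.035 toolF [-5.2  0.9 -4.6] tau [-0.15 -1.71 -0.42]
t: 8.5
tool_pos: [541.5, 61.6, 106.6]
ee_rot: [3.14, 0.003, -0.346]
force: [-8.0, 1.4, 6.1]
grip_width: 0.229
grasp_force: 60.1
t 8.50 th -0.021 r 69.5 z 106.6  yawerr -0.037 toolF [-8.   1.4 -6.1] tau [-0.48 -2.44 -0.46]
```

```bash
python3 -m pendant '[{"x":-0.08,"y":-0.35,"z":-0.05,"rx":0,"ry":0,"rz":0.05,"grip":1.5},{"x":0.02,"y":-0.35,"z":0,"rx":0,"ry":0,"rz":0.05,"grip":1.5}]' 60; python3 st.py
python3 -m pendant '[{"x":0.01,"y":-0.35,"z":0.0,"rx":0,"ry":0,"rz":0.05,"grip":1.5},{"x":0.01,"y":-0.35,"z":0,"rx":0,"ry":0,"rz":0.05,"grip":1.5}]' 60; python3 st.py
```

```text
t: 8.75
tool_pos: [544.0, 68.3, 106.7]
ee_rot: [3.14, 0.002, -0.446]
force: [-4.0, -0.7, 2.2]
grip_width: 0.226
grasp_force: 59.6
t 8.75 th 0.081 r 69.5 z 106.7  yawerr -0.036 toolF [-3.3  2.3 -2.2] tau [-0.61 -1.19 -0.38]
t: 9.0
tool_pos: [547.1, 74.5, 106.7]
ee_rot: [3.139, 0.002, -0.547]
force: [-4.0, 0.6, 3.5]
grip_width: 0.225
grasp_force: 59.6
t 9.00 th 0.181 r 69.5 z 106.7  yawerr -0.036 toolF [-3.8  1.6 -3.5] tau [-0.78 -1.46 -0.4 ]
```

```bash
cat >> st.py <<'E'
print('Feff',round(f[1]-(R.T@s['torque'])[2]/.07,1))
E
python3 -m pendant '[{"x":0.0,"y":-0.35,"z":0.0,"rx":0,"ry":0,"rz":0.05,"grip":1.5},{"x":0.01,"y":-0.35,"z":0,"rx":0,"ry":0,"rz":0.05,"grip":1.5},{"x":0.0,"y":-0.35,"z":0.0,"rx":0,"ry":0,"rz":0.05,"grip":1.5},{"x":0.01,"y":-0.35,"z":0,"rx":0,"ry":0,"rz":0.05,"grip":1.5}]' 60; python3 st.py
python3 -m pendant '[{"x":0.01,"y":-0.35,"z":0.0,"rx":0,"ry":0,"rz":0.05,"grip":1.5},{"x":0.01,"y":-0.35,"z":0,"rx":0,"ry":0,"rz":0.05,"grip":1.5},{"x":0.01,"y":-0.35,"z":0,"rx":0,"ry":0,"rz":0.05,"grip":1.5}]' 60; python3 st.py
```

```text
t: 9.5
tool_pos: [555.1, 85.8, 106.7]
ee_rot: [3.139, 0.002, -0.747]
force: [-6.3, 0.3, 3.4]
grip_width: 0.227
grasp_force: 60.0
t 9.50 th 0.382 r 69.4 z 106.7  yawerr -0.035 toolF [-4.8  4.  -3.4] tau [-1.09 -1.77 -0.27]
Feff 8.0
t: 9.88
tool_pos: [562.6, 93.3, 106.7]
ee_rot: [3.138, 0.002, -0.897]
force: [-7.1, 2.1, 5.3]
grip_width: 0.23
grasp_force: 60.1
t 9.88 th 0.534 r 69.4 z 106.7  yawerr -0.033 toolF [-6.1  4.3 -5.3] tau [-1.5  -2.04 -0.24]
Feff 7.7
```

```bash
python3 -m pendant '[{"x":-0.08,"y":0.15,"z":-0.35,"rx":0,"ry":0,"rz":-0.02,"grip":1.5},{"x":0,"y":0,"z":-0.5,"rx":0,"ry":0,"rz":0,"grip":1.5},{"x":0,"y":0,"z":0,"rx":0,"ry":0,"rz":0,"grip":1.5}]' 60; python3 st.py
python3 -m pendant '[{"x":0.03,"y":0.7,"z":0,"rx":0,"ry":0,"rz":-0.1,"grip":1.5},{"x":0.03,"y":0.7,"z":0,"rx":0,"ry":0,"rz":-0.1,"grip":1.5},{"x":0.04,"y":0.7,"z":0,"rx":0,"ry":0,"rz":-0.1,"grip":1.5},{"x":0.04,"y":0.7,"z":0,"rx":0,"ry":0,"rz":-0.1,"grip":1.5},{"x":0.04,"y":0.7,"z":0,"rx":0,"ry":0,"rz":-0.1,"grip":1.5},{"x":0.04,"y":0.7,"z":0,"rx":0,"ry":0,"rz":-0.1,"grip":1.5},{"x":0.04,"y":0.7,"z":0,"rx":0,"ry":0,"rz":-0.1,"grip":1.5},{"x":0.04,"y":0.7,"z":0,"rx":0,"ry":0,"rz":-0.1,"grip":1.5},{"x":0,"y":0,"z":0,"rx":0,"ry":0,"rz":0,"grip":1.5}]' 60; python3 st.py
```

```text
t: 10.25
tool_pos: [562.4, 92.7, 115.2]
ee_rot: [3.141, 0.001, -0.876]
force: [-0.9, -1.0, -6.0]
grip_width: 0.228
grasp_force: 59.1
t 10.25 th 0.526 r 69.1 z 115.2  yawerr -0.020 toolF [0.2 1.4 6. ] tau [-0.34  0.17  0.06]
Feff 0.6
t: 11.38
tool_pos: [538.5, 44.5, 115.5]
ee_rot: [-3.141, -0.001, -0.077]
force: [2.8, 1.0, -5.9]
grip_width: 0.227
grasp_force: 59.1
t 11.38 th -0.272 r 69.3 z 115.5  yawerr -0.019 toolF [ 2.7 -1.2  5.9] tau [0.16 0.67 0.01]
Feff -1.3
```

```bash
python3 -m pendant '[{"x":0,"y":0,"z":0.4,"rx":0,"ry":0,"rz":0,"grip":1.5},{"x":0,"y":0,"z":0.3,"rx":0,"ry":0,"rz":0,"grip":1.5},{"x":0,"y":0,"z":0.12,"rx":0,"ry":0,"rz":0,"grip":1.5},{"x":0,"y":0,"z":0,"rx":0,"ry":0,"rz":0,"grip":1.5}]' 60; python3 st.py
python3 -m pendant '[{"x":0.02,"y":-0.35,"z":0.0,"rx":0,"ry":0,"rz":0.05,"grip":1.5},{"x":0.02,"y":-0.35,"z":0,"rx":0,"ry":0,"rz":0.05,"grip":1.5}]' 60; python3 st.py
python3 -m pendant '[{"x":0.02,"y":-0.35,"z":0.0,"rx":0,"ry":0,"rz":0.05,"grip":1.5},{"x":0.01,"y":-0.35,"z":0,"rx":0,"ry":0,"rz":0.05,"grip":1.5}]' 60; python3 st.py
```

```text
t: 11.88
tool_pos: [538.4, 44.6, 107.4]
ee_rot: [-3.141, -0.001, -0.076]
force: [3.9, -0.3, -6.3]
grip_width: 0.224
grasp_force: 59.2
t 11.88 th -0.271 r 69.4 z 107.4  yawerr -0.017 toolF [3.9 0.  6.3] tau [0.01 1.16 0.07]
Feff -1.0
t: 12.12
tool_pos: [539.1, 50.8, 107.4]
ee_rot: [3.14, 0.0, -0.177]
force: [2.9, -3.5, -5.9]
grip_width: 0.227
grasp_force: 59.2
t 12.12 th -0.181 r 69.4 z 107.4  yawerr -0.028 toolF [3.4 2.9 5.9] tau [-0.82  1.04 -0.35]
Feff 8.0
t: 12.38
tool_pos: [540.4, 57.5, 107.4]
ee_rot: [3.14, 0.001, -0.277]
force: [2.1, -2.9, -5.0]
grip_width: 0.227
grasp_force: 59.3
t 12.38 th -0.082 r 69.4 z 107.4  yawerr -0.029 toolF [2.8 2.2 5. ] tau [-0.83  0.8  -0.37]
Feff 7.4
```

```bash
python3 -m pendant '[{"x":0.01,"y":-0.35,"z":0.07,"rx":0,"ry":0,"rz":0.05,"grip":1.5},{"x":0.01,"y":-0.35,"z":0,"rx":0,"ry":0,"rz":0.05,"grip":1.5}]' 60 >/dev/null; python3 st.py
python3 -m pendant '[{"x":0.01,"y":-0.35,"z":0.0,"rx":0,"ry":0,"rz":0.05,"grip":1.5}]' 60 >/dev/null; python3 st.py
python3 -m pendant '[{"x":0.01,"y":-0.35,"z":0.0,"rx":0,"ry":0,"rz":0.05,"grip":1.5}]' 60 >/dev/null; python3 st.py
python3 -m pendant '[{"x":0.01,"y":-0.35,"z":0.0,"rx":0,"ry":0,"rz":0.05,"grip":1.5}]' 60 >/dev/null; python3 st.py
```

```text
t 12.62 th 0.017 r 69.5 z 107.1  yawerr -0.030 toolF [ 0.7  3.9 -0.3] tau [-0.95 -0.05 -0.39]
Feff 9.5
t 12.75 th 0.067 r 69.5 z 107.1  yawerr -0.030 toolF [-0.4  3.5 -0.3] tau [-0.98 -0.1  -0.35]
Feff 8.5
t 12.88 th 0.117 r 69.5 z 107.1  yawerr -0.030 toolF [-0.6  3.4 -0.4] tau [-0.96 -0.28 -0.32]
Feff 8.0
t 13.00 th 0.166 r 69.4 z 107.1  yawerr -0.030 toolF [-0.9  1.8  0. ] tau [-1.03 -0.39 -0.33]
Feff 6.6
```

```bash
cat > look.py <<'E'
from h import *
import sys
F=[]
for i in range(4):
    im=snapshot('wrist');p,R,s=pose();f=R.T@s['force'];t=R.T@s['torque'];F.append([f[1],t[2],f[1]-t[2]/.07])
print(np.mean(F,0).round(2),np.std(F,0).round(2))
cv2.imwrite(sys.argv[1],cv2.resize(im[0:300,60:460,::-1],(800,600),interpolation=cv2.INTER_CUBIC))
E
python3 look.py pics/w2.png; python3 st.py
```

```text
[ 3.56 -0.16  5.88] [0.26 0.01 0.25]
t 13.20 th 0.169 r 69.5 z 106.9  yawerr -0.025 toolF [-4.  4. -3.] tau [-1.37 -1.18 -0.15]
Feff 6.2
```

View pics/w2.png

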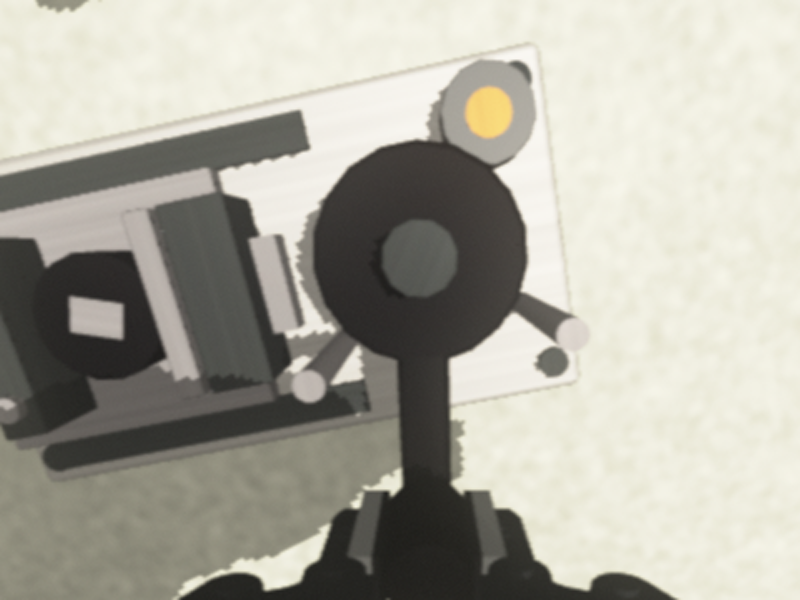

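The picture shows the jaw face at about (165,290) touching the specimen at (100,315), with only a small gap left to the backstop at about (30,310). The bystander puck is undisturbed. I'll continue in small measured steps.

```bash
cat > m.py <<'E'
from h import *
F=[];f3=[]
for i in range(4):
    snapshot('top');p,R,s=pose();f=R.T@s['force'];t=R.T@s['torque'];F.append(f[1]-t[2]/.07);f3.append(f)
a=np.array([607.7,40.5])-p[:2]
print('t %.2f th %.3f z %.1f Feff %.2f'%(s['t'],-0.330-np.arctan2(a[1],a[0]),p[2],np.mean(F)),np.mean(f3,0).round(1),'tz',t[2].round(2))
E
python3 -m pendant '[{"x":-0.03,"y":-0.25,"z":-0.02,"rx":0,"ry":0,"rz":0.035,"grip":1.5}]' >/dev/null; python3 m.py
python3 -m pendant '[{"x":0.01,"y":-0.25,"z":0.0,"rx":0,"ry":0,"rz":0.035,"grip":1.5}]'  >/dev/null; python3 m.py
python3 -m pendant '[{"x":0.01,"y":-0.25,"z":0.0,"rx":0,"ry":0,"rz":0.035,"grip":1.5}]'  >/dev/null; python3 m.py
```

```text
t 13.53 th 0.206 z 106.8 Feff 6.30 [-2.2  4.7 -1.9] tz -0.06
t 13.85 th 0.242 z 106.8 Feff 6.39 [-2.9  5.3 -2.6] tz -0.04
t 14.18 th 0.278 z 106.8 Feff 6.04 [-3.2  5.  -2.6] tz -0.1
```

```bash

python3 -m pendant '[{"x":0.01,"y":-0.25,"z":0.0,"rx":0,"ry":0,"rz":0.035,"grip":1.5}]'  >/dev/null; python3 m.py
python3 -m pendant '[{"x":0.0,"y":-0.25,"z":0.0,"rx":0,"ry":0,"rz":0.035,"grip":1.5}]'  >/dev/null; python3 m.py
python3 -m pendant '[{"x":0.0,"y":-0.25,"z":0.0,"rx":0,"ry":0,"rz":0.035,"grip":1.5}]'  >/dev/null; python3 m.py
python3 -m pendant '[{"x":0.01,"y":-0.25,"z":0.0,"rx":0,"ry":0,"rz":0.035,"grip":1.5}]'  >/dev/null; python3 m.py
```

```text
t 14.50 th 0.313 z 106.8 Feff 5.86 [-3.1  4.9 -2.9] tz -0.13
t 14.82 th 0.348 z 106.8 Feff 5.50 [-3.3  4.9 -3.4] tz -0.0
t 15.15 th 0.384 z 106.8 Feff 6.12 [-2.7  5.6 -3.1] tz 0.01
t 15.47 th 0.419 z 106.7 Feff 5.68 [-3.5  5.8 -3.7] tz 0.01
```

```bash

python3 -m pendant '[{"x":-0.01,"y":-0.25,"z":-0.02,"rx":0,"ry":0,"rz":0.035,"grip":1.5}]'  >/dev/null; python3 m.py
python3 -m pendant '[{"x":0.0,"y":-0.25,"z":0.0,"rx":0,"ry":0,"rz":0.035,"grip":1.5}]'  >/dev/null; python3 m.py
python3 -m pendant '[{"x":0.0,"y":-0.25,"z":0.0,"rx":0,"ry":0,"rz":0.035,"grip":1.5}]'  >/dev/null; python3 look.py pics/w3.png;python3 m.py
```

```text
t 15.80 th 0.454 z 106.8 Feff 6.45 [-2.3  6.1 -2.4] tz -0.06
t 16.12 th 0.489 z 106.8 Feff 6.56 [-1.7  6.  -2.6] tz -0.03
[ 6.65 -0.04  7.2 ] [0.24 0.01 0.21]
t 16.65 th 0.523 z 106.8 Feff 7.06 [-2.   6.4 -2.4] tz 0.02
```

View pics/w3.png

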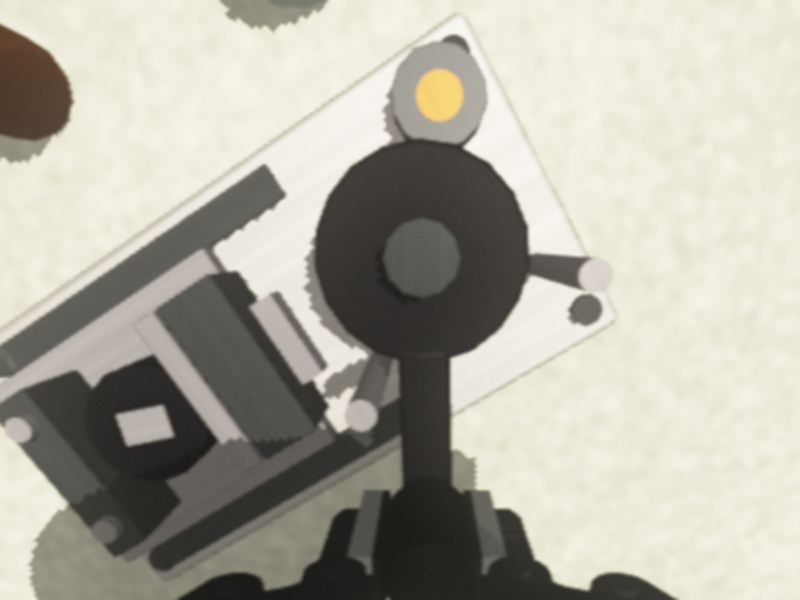

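Specimen at (145,420) now reaches the backstop at about (100,430), and force is starting to climb. The lever is close to its pin at (362,415), so I'll do another lift and swing back by two teeth.

```bash
python3 -m pendant '[{"x":-0.04,"y":0.2,"z":-0.35,"rx":0,"ry":0,"rz":-0.03,"grip":1.5},{"x":0,"y":0,"z":-0.5,"rx":0,"ry":0,"rz":0,"grip":1.5},{"x":0,"y":0,"z":0,"rx":0,"ry":0,"rz":0,"grip":1.5}]' 60 >/dev/null; python3 st.py
python3 -m pendant '[{"x":0.03,"y":0.7,"z":0,"rx":0,"ry":0,"rz":-0.1,"grip":1.5},{"x":0.03,"y":0.7,"z":0,"rx":0,"ry":0,"rz":-0.1,"grip":1.5},{"x":0.04,"y":0.7,"z":0,"rx":0,"ry":0,"rz":-0.1,"grip":1.5},{"x":0.04,"y":0.7,"z":0,"rx":0,"ry":0,"rz":-0.1,"grip":1.5},{"x":0.04,"y":0.7,"z":0,"rx":0,"ry":0,"rz":-0.1,"grip":1.5},{"x":0.04,"y":0.7,"z":0,"rx":0,"ry":0,"rz":-0.1,"grip":1.5},{"x":0.04,"y":0.7,"z":0,"rx":0,"ry":0,"rz":-0.1,"grip":1.5},{"x":0.04,"y":0.7,"z":0,"rx":0,"ry":0,"rz":-0.1,"grip":1.5},{"x":0,"y":0,"z":0,"rx":0,"ry":0,"rz":0,"grip":1.5}]' 60 >/dev/null; python3 st.py
python3 -m pendant '[{"x":0,"y":0,"z":0.4,"rx":0,"ry":0,"rz":0,"grip":1.5},{"x":0,"y":0,"z":0.3,"rx":0,"ry":0,"rz":0,"grip":1.5},{"x":0,"y":0,"z":0.18,"rx":0,"ry":0,"rz":0,"grip":1.5},{"x":0,"y":0,"z":0,"rx":0,"ry":0,"rz":0,"grip":1.5}]' 60 >/dev/null; python3 m.py
```

```text
t 17.02 th 0.506 r 69.3 z 115.0  yawerr -0.010 toolF [3.3 3.9 5.5] tau [-1.4   1.23  0.21]
Feff 0.9
t 18.15 th -0.291 r 69.2 z 115.3  yawerr -0.007 toolF [1.2 2.1 7.2] tau [-1.06  0.31  0.19]
Feff -0.6
t 18.85 th -0.290 z 107.0 Feff -0.07 [-0.2  3.1  1.6] tz 0.23
```

```bash

python3 -m pendant '[{"x":0.01,"y":-0.25,"z":0.02,"rx":0,"ry":0,"rz":0.035,"grip":1.5}]'  >/dev/null; python3 m.py
python3 -m pendant '[{"x":0.01,"y":-0.25,"z":0.0,"rx":0,"ry":0,"rz":0.035,"grip":1.5}]'  >/dev/null; python3 m.py
python3 -m pendant '[{"x":0.01,"y":-0.25,"z":0.0,"rx":0,"ry":0,"rz":0.035,"grip":1.5}]'  >/dev/null; python3 m.py
```

```text
t 19.18 th -0.262 z 106.9 Feff 4.45 [-1.4  5.   0.3] tz 0.08
t 19.50 th -0.231 z 106.9 Feff 8.03 [-1.8  6.9  0. ] tz -0.04
t 19.82 th -0.197 z 106.8 Feff 7.65 [-1.5  6.4 -0.7] tz -0.11
```

```bash

python3 -m pendant '[{"x":0.01,"y":-0.25,"z":0.0,"rx":0,"ry":0,"rz":0.035,"grip":1.5}]'  >/dev/null; python3 m.py
python3 -m pendant '[{"x":0.01,"y":-0.25,"z":0.0,"rx":0,"ry":0,"rz":0.035,"grip":1.5}]'  >/dev/null; python3 m.py
```

```text
t 20.15 th -0.162 z 106.8 Feff 8.59 [-1.2  7.1 -0.3] tz -0.09
t 20.48 th -0.128 z 106.8 Feff 9.35 [-1.2  7.6 -1.4] tz -0.15
```

```bash
python3 -m pendant '[{"x":0,"y":0.15,"z":0.0,"rx":0,"ry":0,"rz":-0.02,"grip":1.5},{"x":0,"y":0,"z":0,"rx":0,"ry":0,"rz":0,"grip":1.5}]' >/dev/null; python3 st.py
python3 -m pendant '[{"x":0,"y":0,"z":0,"rx":0,"ry":0,"rz":0,"grip":5},{"x":0,"y":0,"z":0,"rx":0,"ry":0,"rz":0,"grip":5},{"x":0,"y":0,"z":0,"rx":0,"ry":0,"rz":0,"grip":5},{"x":0,"y":0,"z":0,"rx":0,"ry":0,"rz":0,"grip":5}]'
python3 -m pendant '[{"x":0,"y":0,"z":-1.5,"rx":0,"ry":0,"rz":0,"grip":5},{"x":0,"y":0,"z":-2.5,"rx":0,"ry":0,"rz":0,"grip":5},{"x":0,"y":0,"z":-3,"rx":0,"ry":0,"rz":0,"grip":5},{"x":0,"y":0,"z":-3,"rx":0,"ry":0,"rz":0,"grip":5},{"x":0,"y":0,"z":0,"rx":0,"ry":0,"rz":0,"grip":5}]'
python3 look.py pics/w4.png
```

```text
t 20.73 th -0.140 r 69.5 z 106.8  yawerr -0.010 toolF [-1.7  5.4 -1.2] tau [-1.74 -0.7   0.13]
Feff 3.6
t: 21.22
tool_pos: [540.1, 54.4, 106.6]
ee_rot: [-3.141, -0.0, -0.2]
force: [0.3, 0.3, 0.3]
grip_width: 0.582
grasp_force: 0.0
t: 21.85
tool_pos: [541.5, 54.4, 210.4]
ee_rot: [-3.139, -0.006, -0.2]
force: [0.2, 0.7, 0.1]
grip_width: 0.586
grasp_force: 0.0
[-0.42 -0.01 -0.22] [0.37 0.03 0.41]
```

View pics/w4.png

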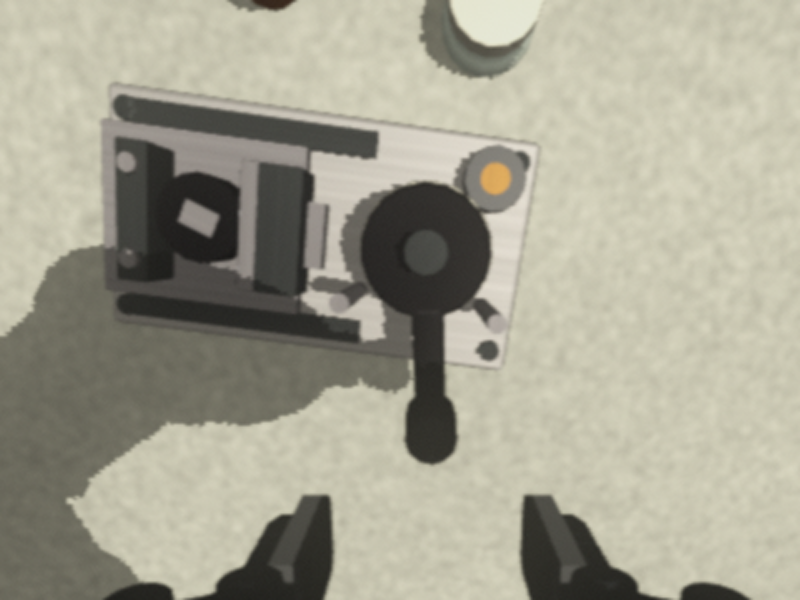

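The picture shows the specimen at (200,215), held between the jaw at (245,220) and the backstop at (150,215). The lever is free of the gripper, and it was let go at the same height as when it was pressed fully into its teeth. Nearby items are undisturbed.

```bash
python3 -c "
from cell import *
print(finish_job())"
```

```text
the job is handed in; nothing more can be done
None
```

I handed the job in at about 22 s: the specimen is clamped at roughly 20 N (estimated from the knob force and turning angle, not measured directly), the lever is down in its teeth, the gripper is clear, and nothing near the vice looked disturbed in the last picture.

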